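# Fetch the slide rack from behind the reagent bottles

## Task

The empty slide rack is needed, but three bottles stand in front of it on the reagent caddy: first clear all three bottles onto the dark side mat, standing upright, and only then lift out the rack and stand it in the middle of the paper pad, lengthwise along the pad. With the rack set down, put every bottle back, upright and centred, on the very round inlay it came from. Leave the timer and the slide carton where they are and do not knock anything over.

Things in the scene. Friction and masses are not known exactly. Their poses are not given: they have to be found in the camera images.
- big_bottle_mid (a point): The largest bottle: brown body with a black cap, 114 mm tall. Body 58 mm across, straight-sided for 75 mm from its foot, then a sloping shoulder; cap 40 mm across over the top 20 mm. The point is on its axis, 57 mm above its foot; z is up along the axis. About 0.16 kg. Its foot is 4 mm above the bench at the start.
- small_bottle_mid (a point): The middle-sized bottle: white body with a red cap, 94 mm tall. Body 47 mm across, straight-sided for 62 mm from its foot, then a sloping shoulder; cap 30 mm across over the top 17 mm. The point is on its axis, 47 mm above its foot; z up along the axis. About 0.09 kg.
- dropper_mid (a point): The slim amber dropper bottle with a black rubber bulb, 102 mm tall. Body 33 mm across, straight-sided for 56 mm from its foot, then a sloping shoulder; collar 24 mm across from 62 to 77 mm, bulb 12 mm across above. The point is on its axis, 51 mm above its foot; z up along the axis. About 0.07 kg.
- slide_rack_mid (a point): Empty blue slide rack, an open frame 36 (its x) by 100 (its y) by 44 mm high. Grip it across the 36 mm at mid-length, best by the upper rails, 30 to 44 mm above its foot. The point is its centre, 22 mm above its foot. About 0.035 kg. It stands behind the bottles, 18 to 30 mm from them: no room for a gripper until they are gone.
- caddy: Fixed aluminium plate 132 (x) by 216 mm (y); floor 4 mm, thin rim 9 mm above the bench. Origin on the bench under its centre; x points from its front to its back. Flush dark inlays: three round, 62 mm across, at x = -28 mm, y = -68, 0 and +68 mm, where the bottles stand at the start in any order; a long one at x = +37 mm, y = 0, where the rack stands, its length along y.
- side_mat: Dark flat rubber mat fixed to the bench, 90 mm (x) by 180 mm (y), 3 mm thick; origin under its centre. The bottles wait here in any order; the axis of each must be over the mat.
- pad: White paper pad fixed to the bench, 130 mm (x) by 70 mm (y), 3 mm thick; origin under its centre. The rack goes here with its length along the pad's x, either way round.
- timer_mid (a point): White bench timer, 30 x 62 x 58 mm high, a loose bystander to the left of the caddy; the point is at its centre, 29 mm up. Not to be moved.
- slide_carton_mid (a point): White and blue carton of slides, 32 x 84 x 58 mm high, a loose bystander beyond the caddy; the point is at its centre, 29 mm up. Not to be moved.

How it is judged:
By the outcome, as a careful person would: the job done as asked, in the order asked, and still so for the second after the job is handed in, with the robot touching nothing.
It also fails if it takes over 136 s, if anything falls off the work surface, if the arm or the gripper's body presses on something with over 40 N, if the wrist force passes 120 N, or if a joint passes its speed limit or range.

## Robot

A 7-joint arm with a two-finger parallel gripper is mounted at the origin on a cart in front of the work surface, level with it; the furniture and walls round the work are solid. World frame = base frame: x ahead of the robot, y to its left, z up, the work surface at z = 0. Lengths are in mm, angles in rad, forces in N, time in s.
With the tool pointing down it reaches from about 400 to 875 mm from the base axis. Payload 4.4 kg.
Tool frame: the origin (TCP) lies at the very end of the fingers, on their centre line; the grasp point (between the pads) lies 19 mm behind it (ctrl.grasp_offset is the distance from the TCP to the grasp point, in mm); z points along the fingers, y is the line along which they close (so a half turn about z gives the same grasp; the last joint's range is limited). The gripper opens to 85 mm and grips with 20 to 120 N. Pads are 22 mm wide; open, the fingers measure 114 mm over their backs; the gripper's body (76 mm by 85 mm) begins 54 mm behind the grasp point. The pads swing forward as they close: fully open they stand 13 mm farther back than shut.
Start: joints at [-0.066, 0.628, 0.038, 1.517, -0.027, 0.996, -0.02], TCP at [650.014, 0.029, 193.713] pointing down, gripper open.
Joint ranges: [-3.06, 3.06], [-0.37, 2.12], [-1.25, 1.32], [0.18, 2.47], [-1.1, 4.24], [0.23, 1.98], [-2.94, 2.94]. Speed limits (rad/s): [2.57, 2.57, 3.14, 3.14, 3.14, 3.14, 3.14].

## Interface

Orientations are given as [roll, pitch, yaw] about the fixed x, y, z axes, in that order (R = Rz(yaw) Ry(pitch) Rx(roll)).
In Python, from cell import status, cams, ctrl gives the robot as it stands.
- The arm moves only by the tool move_arm, never from a script. Its argument "plan" is a list of rows, each a list of 3 entries, a list of its own where there are three numbers: the shift along the world's x, y, z in mm, then the turn, a rotation vector about the world's x, y, z in degrees, then the opening, from 0 (shut) to 1 (fully open). In form: [[[x, y, z], [wx, wy, wz], gripper], ...]. A call has 1 to 10 rows; each row shifts and turns the commanded pose from where the row before left it; what a row does not reach is not made up. A row lasts 1/8 s, in which the tool goes at most 62.5 mm and 10.7 degrees, less where a joint would pass 70% of its speed; a pose out of reach is approached as far as the arm can. A call with a gripper value outside its range is refused whole. The fingers move at their own pace and stop on an object; the grip force is fixed at half the most. Time passes only in rows, so rows that do not move let the fingers close. It gives the time, the measured TCP pose, the force, the opening and the grip force at its end, in the units of the state.
- status.read_state(): the state, without advancing time (a new reading comes with each control period).
- cams.get_image(name): name is "scene" or "side" or "wrist"; returns the picture (400x640x3 uint8, blue, green, red); there is no depth.
- cams.camera_params(name): a dict with "K" (3x3 intrinsics, pixels), "pose" (4x4, takes a point from camera to world coordinates); the wrist camera has in their place "tool_from_camera" (4x4, takes a point from camera to tool coordinates, whose origin is the TCP and whose axes are the flange's). Camera axes: x right, y down, z forward; pixel columns grow to the right and rows downward; lengths in mm; the calibration is good to about 2 mm. A picture is of the moment at which its call begins: read the wrist's pose just before it. camera_params takes no time and is no camera call.
- ctrl.finish_job(): hands the job in; it is judged then, once.
The state is a dict: "clock": time; "qpos": joint angles; "qd": joint speeds; "tau": joint torques, N m; "eef_pos": TCP position; "tool_rot": TCP orientation; "force": force on the tool from outside, world axes, zero at the start; "torque": the same for the moment, N m; "width": finger opening in mm; "gripper_force": force on a finger pad.
Only numpy, scipy, OpenCV 4.12 (cv2) and the standard library are available. Lean on these libraries where they do the work, as an engineer would, in place of code of your own. Each camera call takes 0.05 s, during which the arm holds its last target. There are 200 camera calls.

## Working session

There is one attempt and no reset: what is moved stays moved. The work goes in short steps, Python scripts to look and compute and a tool call to move; the robot and the scene stay as the last step left them, time stands still between calls to the robot, and variables do not carry over. Pictures are saved under pics/ and viewed, at most 14 in all, crops included, and the job is handed in when it is done.

Besides the shell and the picture viewer there is one more tool, called after "Call:" as a command line: name --argument value ..., lists and objects as JSON in quotes. move_arm: Moves the arm, as the interface text tells. Its arguments: {"type":"object","properties":{"plan":{"type":"array","items":{"type":"array"}}},"required":["plan"]}

```bash
mkdir -p pics; ls
python3 - <<'E'
from cell import status,cams,ctrl
import cv2,numpy as np
np.set_printoptions(precision=2,suppress=True)
print(status.read_state())
for n in("scene","side","wrist"):
    cv2.imwrite(f"pics/{n}0.png",cams.get_image(n))
    p=cams.camera_params(n);print(n,p)
E
```

```text
pics
{'clock': 0.0, 'qpos': array([-0.07,  0.63,  0.04,  1.52, -0.03,  1.  , -0.02]), 'qd': array([ 0.,  0.,  0., -0., -0.,  0.,  0.]), 'tau': array([ -0.  , -56.34,   1.23, -19.35,   0.01,   0.01,  -0.  ]), 'eef_pos': array([649.29,   0.03, 192.78]), 'tool_rot': array([-3.14,  0.  ,  1.57]), 'force': array([ 0.31, -0.07,  0.22]), 'torque': array([ 0.  , -0.03, -0.  ]), 'gripper_force': 0.0, 'width': 85.40643684253968}
scene {'K': array([[373.61,   0.  , 321.51],
       [  0.  , 373.61, 199.27],
       [  0.  ,   0.  ,   1.  ]]), 'pose': array([[ -0.56,  -0.6 ,   0.58,  71.98],
       [ -0.83,   0.41,  -0.38, 549.8 ],
       [ -0.01,  -0.69,  -0.72, 688.42],
       [  0.  ,   0.  ,   0.  ,   1.  ]])}
side {'K': array([[480.49,   0.  , 319.12],
       [  0.  , 480.49, 195.28],
       [  0.  ,   0.  ,   1.  ]]), 'pose': array([[ -0.97,  -0.14,   0.2 , 394.79],
       [ -0.24,   0.59,  -0.77, 899.13],
       [ -0.01,  -0.79,  -0.61, 611.09],
       [  0.  ,   0.  ,   0.  ,   1.  ]])}
wrist {'K': array([[286.44,   0.  , 318.2 ],
       [  0.  , 286.44, 197.99],
       [  0.  ,   0.  ,   1.  ]]), 'tool_from_camera': array([[  -0.  ,   -0.95,   -0.32,   81.26],
       [   1.  ,   -0.  ,    0.  ,   -0.03],
       [  -0.  ,   -0.32,    0.95, -180.14],
       [   0.  ,    0.  ,    0.  ,    1.  ]])}
```

View pics/scene0.png

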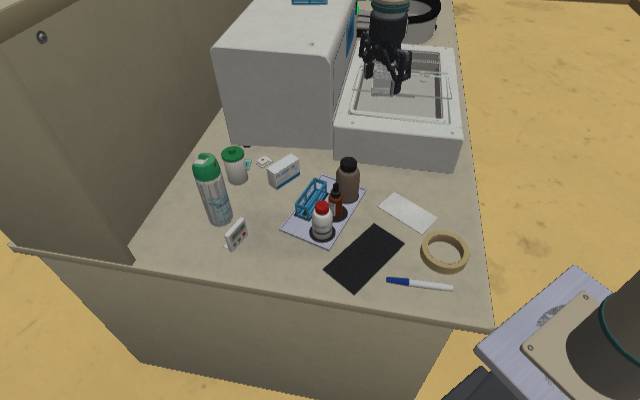

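View pics/side0.png

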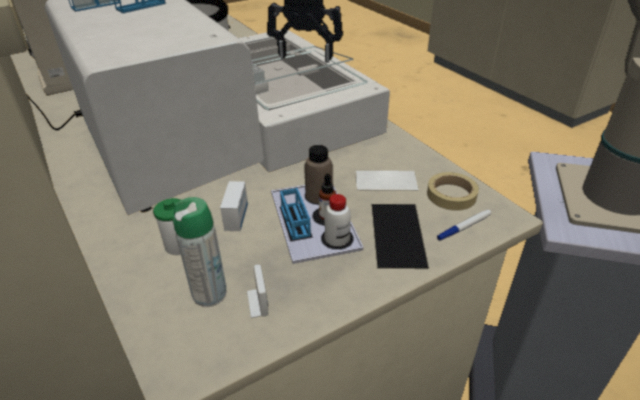

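View pics/wrist0.png

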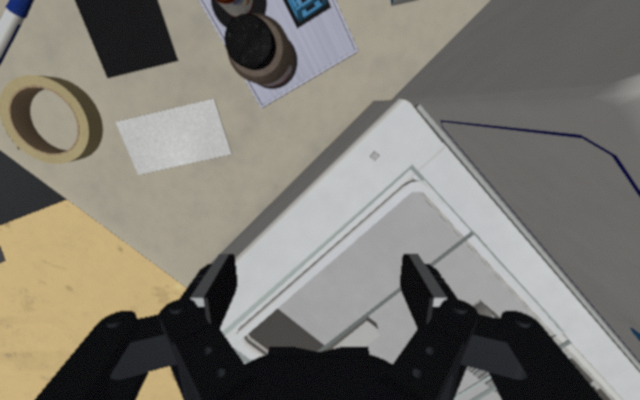

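The scene view shows the white bottle at about (321,222), the dropper at (337,203) and the brown bottle at (348,180). The rack is at (312,198), the mat at (365,258), the pad at (408,212), the timer at (236,234) and the carton at (284,171). The side view agrees. The wrist view shows the pad at (174,137), with the brown bottle and part of the mat at the top edge.

```bash
cat > h.py <<'E'
from cell import status,cams,ctrl
import cv2,numpy as np
from scipy.spatial.transform import Rotation as Ro
np.set_printoptions(precision=1,suppress=True)
def cam(n,st=None):
    p=cams.camera_params(n)
    if n!="wrist": return p["K"],p["pose"]
    T=np.eye(4);T[:3,:3]=Ro.from_euler("xyz",st["tool_rot"]).as_matrix();T[:3,3]=st["eef_pos"]
    return p["K"],T@p["tool_from_camera"]
def unproj(K,P,uv,z):
    uv=np.atleast_2d(np.array(uv,float));d=np.c_[uv,np.ones(len(uv))]@np.linalg.inv(K).T@P[:3,:3].T
    return P[:3,3]+d*((z-P[2,3])/d[:,2])[:,None]
def proj(K,P,X):
    X=(np.atleast_2d(X)-P[:3,3])@P[:3,:3];x=X@K.T;return x[:,:2]/x[:,2:]
E
python3 - <<'E'
from h import *
st=status.read_state()
S=cam("side");C=cam("scene");W=cam("wrist",st)
print("side mat",unproj(*S,[[373,205],[416,205],[427,266],[376,266]],3)[:,:2])
print("scene mat",unproj(*C,[[375,224],[405,240],[356,292],[324,266]],3)[:,:2])
print("side pad",unproj(*S,[[357,171],[415,171],[418,190],[356,188]],3)[:,:2])
print("wrist pad",unproj(*W,[[116,122],[213,99],[231,152],[139,174]],3)[:,:2])
print("side caddy",unproj(*S,[[272,190],[329,183],[360,250],[289,261]],9)[:,:2])
print("scene caddy",unproj(*C,[[281,229],[330,248],[366,188],[318,172]],9)[:,:2])
print("tops scene w,d,b",unproj(*C,[[322,207]],98),unproj(*C,[[337,187]],106),unproj(*C,[[348,162]],118))
print("tops side w,d,b",unproj(*S,[[338,201]],98),unproj(*S,[[327,181]],106),unproj(*S,[[318,152]],118))
print("timer",unproj(*C,[[236,225]],58),"carton",unproj(*C,[[283,162]],58))
E
```

```text
side mat [[480.  135.7]
 [395.4 116.4]
 [362.4 283.5]
 [448.7 303.7]]
scene mat [[477.9 128.1]
 [402.2 102.1]
 [359.9 276.5]
 [448.9 295.1]]
side pad [[533.3  23.3]
 [407.8  -5.1]
 [395.6  64.4]
 [524.   86.4]]
wrist pad [[396.4  57.3]
 [521.   84.5]
 [536.7  19.7]
 [411.9  -9.5]]
side caddy [[693.1 140.4]
 [582.1  89.5]
 [481.9 276.7]
 [598.2 332.1]]
scene caddy [[587.  322.6]
 [477.3 259.4]
 [581.1  73.2]
 [702.8 141.2]]
tops scene w,d,b [[522.5 249.6  98. ]] [[547.4 192.3 106. ]] [[590.7 129.9 118. ]]
tops side w,d,b [[527.3 257.5  98. ]] [[556.8 214.8 106. ]] [[591.4 142.1 118. ]]
timer [[615.6 414.9  58. ]] carton [[740.6 223.8  58. ]]
```

Call:
move_arm --plan '[[[-11, 22, 10], [0, 0, -2], 1], [[-11, 23, 10], [0, 0, -2], 1], [[-11, 23, 10], [0, 0, -2], 1], [[-11, 23, 10], [0, 0, -2], 1], [[-11, 23, 10], [0, 0, -2], 1], [[-11, 23, 0], [0, 0, -2], 1], [[-11, 23, 0], [0, 0, -2], 1], [[-11, 23, 0], [0, 0, -2], 1], [[-11, 23, 0], [0, 0, -2], 1], [[-11, 20, 0], [0, 0, -2], 1]]'

```text
clock: 1.4
eef_pos: [539.3, 227.0, 243.4]
tool_rot: [-3.141, 0.0, 1.221]
force: [-0.1, 0.9, -0.4]
width: 85.7
gripper_force: 0.0
```

Call:
move_arm --plan '[[[0, 0, 0], [0, 0, 0], 0.8], [[0, 0, 0], [0, 0, 0], 0.8]]'

```text
clock: 1.65
eef_pos: [540.6, 224.7, 243.6]
tool_rot: [3.141, 0.001, 1.221]
force: [0.5, -0.6, 0.6]
width: 68.4
gripper_force: 0.0
```

Run:
```python
from h import *
import pickle
st=status.read_state();im=cams.get_image("wrist");cv2.imwrite("pics/w1.png",im)
pickle.dump(st,open("w1.pkl","wb"));print(st["clock"],st["eef_pos"],np.degrees(st["tool_rot"]),st["width"],st["qpos"])
```

```text
1.65 [540.6 224.7 243.6] [180.    0.1  70. ] 68.42773758270954 [-0.5  0.5  0.1  1.6 -0.1  1.  -0.7]
```

View pics/w1.png

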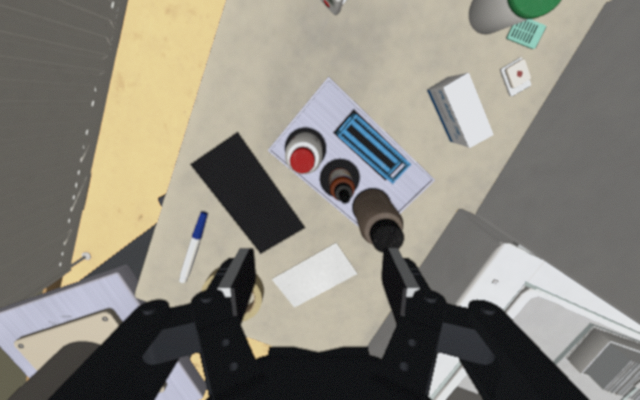

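The wrist view shows the red cap at (302,160), the dropper tip at (341,190) and the brown cap at (385,236). The rack is at (372,146). The caddy corners are at (330,78), (270,152) and (432,182). The mat is centred at (248,192), the pad at (315,275), and the carton is near (460,110).

```bash
cat > fit.py <<'E'
from h import *
import pickle
from scipy.optimize import least_squares
st=pickle.load(open("w1.pkl","rb"))
V={"wrist":(cam("wrist",st),"pics/w1.png"),"side":(cam("side"),"pics/side0.png"),"scene":(cam("scene"),"pics/scene0.png")}
# hand corners refined
G={"mat":(90,180,3,{"wrist":[[238,133],[191,163],[262,252],[304,227]],"side":[[373,205],[416,205],[427,266],[376,266]],"scene":[[375,224],[405,240],[356,292],[324,266]]}),
"pad":(130,70,3,{"wrist":[[273,279],[336,243],[357,269],[292,307]],"side":[[357,171],[415,171],[418,190],[356,188]],"scene":[[397,193],[436,214],[413,232],[378,209]]}),
"caddy":(132,216,9,{"wrist":[[330,78],[270,152],[432,182]],"side":[[272,190],[360,250],[289,261]],"scene":[[281,229],[330,248],[366,188],[318,172]]})}
init={"mat":(420,205,.2),"pad":(466,38,.2),"caddy":(589,206,.49)}
def cor(p,a,b,z):
    c,s=np.cos(p[2]),np.sin(p[2]);q=np.array([[1,1],[1,-1],[-1,-1],[-1,1]])*[a/2,b/2]
    return np.c_[q@np.array([[c,s],[-s,c]])+p[:2],np.full(4,z)]
for k,(a,b,z,obs) in G.items():
    sub={}
    for v,uv in obs.items():
        g=cv2.cvtColor(cv2.imread(V[v][1]),cv2.COLOR_BGR2GRAY)
        sub[v]=cv2.cornerSubPix(g,np.array(uv,np.float32)[:,None],(4,4),(-1,-1),(3,50,.01))[:,0]
    for vs in (["wrist"],["side"],["scene"],list(obs)):
        def f(p):
            r=[]
            for v in vs:
                P=proj(*V[v][0],cor(p,a,b,z))
                for u in sub[v]: r+=list((P-u)[np.argmin(((P-u)**2).sum(1))])
            return r
        s=least_squares(f,init[k],loss="soft_l1");print(k,vs,s.x[:2],round(float(np.degrees(s.x[2])),1),"rms px",np.sqrt(np.mean(np.square(f(s.x)))))
im=cv2.imread("pics/w1.png")
for n,(lo,hi,box,z) in {"red":((0,0,110),(70,70,255),(285,140,325,180),98)}.items():
  for v,bx in {"wrist":(285,140,325,180),"side":(322,190,352,215),"scene":(310,198,335,218)}.items():
    im=cv2.imread(V[v][1]);x0,y0,x1,y1=bx
    m=cv2.inRange(im[y0:y1,x0:x1],lo,hi);ys,xs=np.nonzero(m)
    print(n,v,len(xs),xs.mean()+x0,ys.mean()+y0,unproj(*V[v][0],[[xs.mean()+x0,ys.mean()+y0]],91))
E
python3 fit.py
python3 - <<'E'
import cv2,numpy as np
a=cv2.imread("pics/w1.png")[60:260,180:440]
cv2.imwrite("pics/w1c.png",cv2.resize(a,None,fx=3,fy=3,interpolation=cv2.INTER_CUBIC)[:600])
E
```

```text
Traceback (most recent call last):
  File "fit.py", line 18, in <module>
    sub[v]=cv2.cornerSubPix(g,np.array(uv,np.float32)[:,None],(4,4),(-1,-1),(3,50,.01))[:,0]
           ~~~~~~~~~~~~~~~~^^^^^^^^^^^^^^^^^^^^^^^^^^^^^^^^^^^^^^^^^^^^^^^^^^^^^^^^^^^^
cv2.error: OpenCV(4.12.0) :-1: error: (-5:Bad argument) in function 'cornerSubPix'
> Overload resolution failed:
>  - Layout of the output array corners is incompatible with cv::Mat
>  - Expected Ptr<cv::UMat> for argument 'corners'
```

View pics/w1c.png

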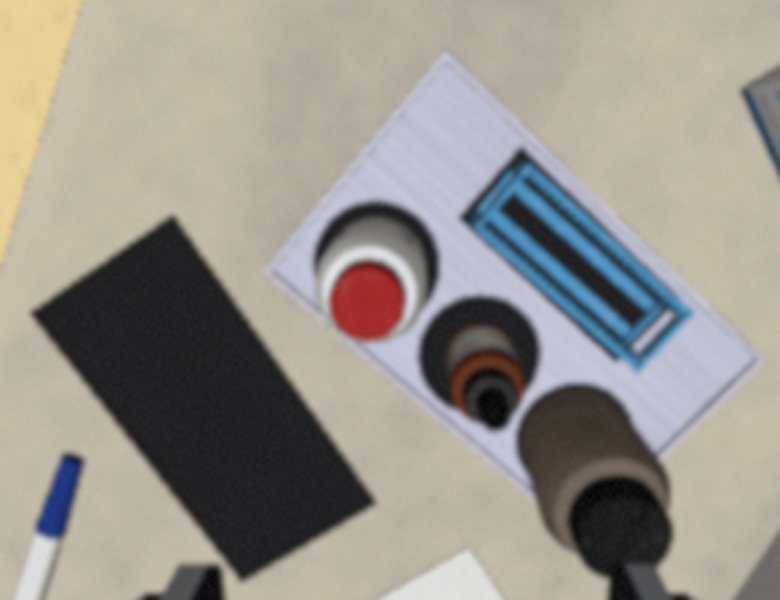

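The crop shows the cap tops at full-image (302.7,160.5), (344.7,195.7) and (386.7,235). The caddy corners are at (328.7,77.7), (269.3,150) and (432.7,179.3). The mat corners are at (237.7,132.3), (191.3,164.3), (261,253) and (304.7,227.3).

```bash
sed -i 's/np.array(uv,np.float32)\[:,None\]/np.array(uv,np.float32).reshape(-1,1,2).copy()/' fit.py
sed -i 's/"wrist":\[\[330,78\],\[270,152\],\[432,182\]\]/"wrist":[[328.7,77.7],[269.3,150],[432.7,179.3]]/; s/"wrist":\[\[238,133\],\[191,163\],\[262,252\],\[304,227\]\]/"wrist":[[237.7,132.3],[191.3,164.3],[261,253],[304.7,227.3]]/' fit.py
cat >> fit.py <<'E'
W=V["wrist"][0]
print("tops",unproj(*W,[[302.7,160.5]],98),unproj(*W,[[344.7,195.7]],106),unproj(*W,[[386.7,235]],118))
c=s.x
for y in(-68,0,68): print("inlay",y,c[:2]+[np.cos(c[2])*-28-np.sin(c[2])*y,np.sin(c[2])*-28+np.cos(c[2])*y])
print("rack",c[:2]+37*np.array([np.cos(c[2]),np.sin(c[2])]))
print("carton top",unproj(*W,[[470,75],[493,134],[464,147],[430,92]],58)[:,:2])
E
python3 fit.py
```

```text
mat ['wrist'] [421.4 206.1] 12.1 rms px 0.621456007947323
mat ['side'] [422.2 210.2] 12.3 rms px 0.3931544616955013
mat ['scene'] [420.5 206.1] 12.3 rms px 0.13350883751946227
mat ['wrist', 'side', 'scene'] [421.5 206.8] 12.2 rms px 0.7396962149212793
pad ['wrist'] [465.9  39.1] 13.3 rms px 1.337426265915828
pad ['side'] [466.3  41.5] 12.5 rms px 0.4758110947656313
pad ['scene'] [467.   38.1] 10.3 rms px 2.7219093893537294
pad ['wrist', 'side', 'scene'] [466.   39.2] 12.7 rms px 1.9961602933960292
caddy ['wrist'] [586.4 201.3] 28.1 rms px 1.9663602485277016
caddy ['side'] [585.4 207.1] 28.2 rms px 0.8292789713965562
caddy ['scene'] [585.5 202.5] 29.5 rms px 1.1598190291455663
caddy ['wrist', 'side', 'scene'] [586.1 202.6] 28.3 rms px 1.6999222549381763
red wrist 447 301.8903803131991 159.917225950783 [[528.8 246.6  91. ]]
red side 137 337.4379562043796 199.16058394160584 [[531.2 243.8  91. ]]
red scene 107 321.9252336448598 205.4018691588785 [[531.8 243.5  91. ]]
tops [[530.3 246.8  98. ]] [[562.4 192.6 106. ]] [[593.8 133.4 118. ]]
inlay -68 [593.7 129.5]
inlay 0 [561.4 189.4]
inlay 68 [529.2 249.3]
rack [618.7 220.2]
carton top [[747.2 267.6]
 [761.8 189.7]
 [724.5 186. ]
 [698.7 265.3]]
```

Call:
move_arm --plan '[[[13, -23, 0], [0, 0, 0], 0.9], [[13, -23, 0], [0, 0, 0], 0.9], [[13, -23, -20], [0, 0, 0], 0.9], [[14, -24, -20], [0, 0, 0], 0.9], [[0, 0, -30], [0, 0, 0], 0.9], [[0, 0, -30], [0, 0, 0], 0.9], [[0, 0, 0], [0, 0, 0], 0.9], [[0, 0, 0], [0, 0, 0], 0.9]]'

```text
clock: 2.7
eef_pos: [594.1, 132.4, 144.7]
tool_rot: [3.14, -0.001, 1.221]
force: [-0.6, 0.0, 0.6]
width: 76.8
gripper_force: 0.0
```

Run:
```python
from h import *
a=cams.get_image("wrist")[200:400,150:490]
s=cams.get_image("side")[100:300,230:440]
h=400
cv2.imwrite("pics/w2.png",np.hstack([cv2.resize(a,(420,400))[:,:420],cv2.resize(s,(380,400))]))
print(status.read_state()["eef_pos"],status.read_state()["width"])
```

```text
[594.3 133.  145.3] 76.72892505095263
```

View pics/w2.png

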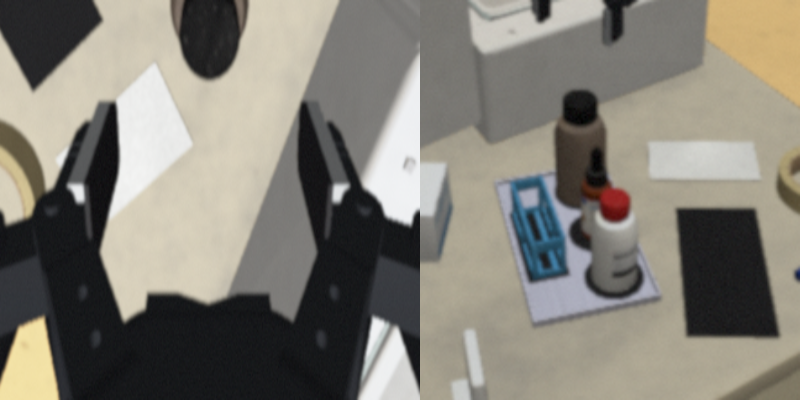

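The left half (wrist) has the brown cap between the fingers but above them, at about (319,220) full-image. In the right half (side) the fingers stand above and beyond the cap. I'll check that offset by projection.

Run:
```python
from h import *
st=status.read_state();t=st["eef_pos"]
for n in("side","wrist"):
    C=cam(n,st);print(n,"tcp",proj(*C,t),"z118",proj(*C,[t[0],t[1],118]),"floor",proj(*C,[t[0],t[1],4]))
# observed: side crop scale 200/400 ; cap top centre crop (580,100)
u=[230+(580-420)*210/380,100+98/2];print("cap top side",u,unproj(*cam("side"),[u],118))
w=[150+208*340/420,200+45/2];print("cap wrist",w,unproj(*cam("wrist",st),[w],118), unproj(*cam("wrist",st),[[150+208*340/420,200+78/2]],98+0))
```

```text
side tcp [[317.5 137.1]] z118 [[317.7 149.3]] floor [[318.6 196.2]]
wrist tcp [[317.6 226.7]] z118 [[317.6 212.3]] floor [[317.5 176.3]]
cap top side [318.42105263157896, 149.0] [[593.2 131.4 118. ]]
cap wrist [318.3809523809524, 222.5] [[591.9 124.6 118. ]] [[583.6 101.7  98. ]]
```

Run:
```python
from h import *
st=status.read_state();t=st["eef_pos"];R=Ro.from_euler("xyz",st["tool_rot"]).as_matrix()
for d in(0,13,25,35):
  for y in(-42,42):
    X=t+R@np.array([0,y,-d]);Xf=t+R@np.array([11,y,-d])
    print(d,y,"side",proj(*cam("side"),X)[0],"wrist",proj(*cam("wrist",st),X)[0],"front",proj(*cam("wrist",st),Xf)[0])
im=cams.get_image("side");cv2.imwrite("pics/s3.png",cv2.resize(im[60:180,250:400],None,fx=5,fy=5,interpolation=cv2.INTER_CUBIC))
```

```text
0 -42 side [336.2 143.4] wrist [256.4 226.8] front [255.3 211.8]
0 42 side [299.5 131.1] wrist [378.8 226.7] front [379.9 211.8]
13 -42 side [336.3 137.3] wrist [252.3 235.1] front [251.  219.3]
13 42 side [299.3 125.2] wrist [382.8 235.1] front [384.1 219.3]
25 -42 side [336.4 131.6] wrist [248.  243.9] front [246.5 227.2]
25 42 side [299.1 119.6] wrist [387.1 243.8] front [388.5 227.1]
35 -42 side [336.4 126.8] wrist [243.9 252.1] front [242.3 234.7]
35 42 side [298.9 114.9] wrist [391.1 252.1] front [392.7 234.6]
```

View pics/s3.png

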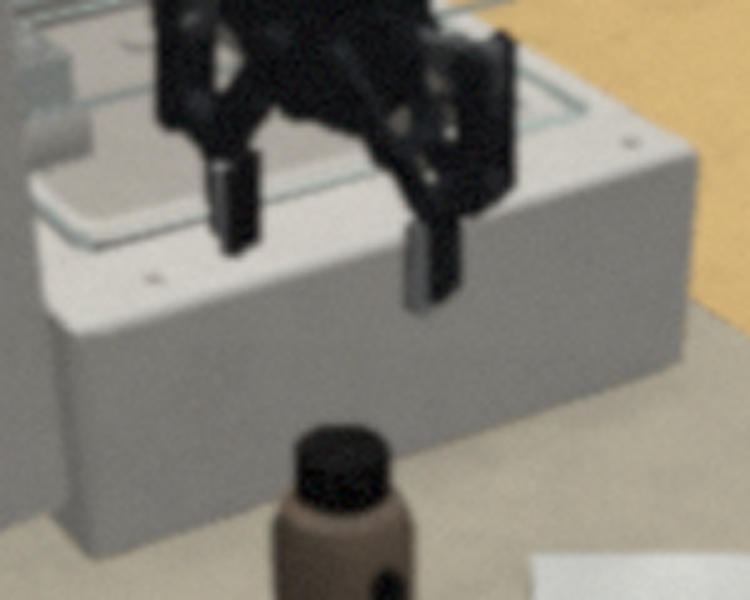

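The side crop puts the fingertips at full-image (336,122) and (297,110). That is about 35–45 mm above where the stated TCP projects, and the wrist view agrees. I'll check the grasp offset and carefully go down to the depth the spec allows.

Call:
move_arm --plan '[[[0, -1, -20], [0, 0, 0], 0.9], [[0, 0, -20], [0, 0, 0], 0.9], [[0, 0, -20], [0, 0, 0], 0.9], [[0, 0, -20], [0, 0, 0], 0.9], [[0, 0, -10], [0, 0, 0], 0.9], [[0, 0, 0], [0, 0, 0], 0.9], [[0, 0, 0], [0, 0, 0], 0.9]]'

```text
clock: 3.72
eef_pos: [593.8, 132.2, 54.7]
tool_rot: [3.14, -0.001, 1.222]
force: [-0.3, 0.9, -0.5]
width: 76.5
gripper_force: 0.0
```

Run:
```python
from h import *
st=status.read_state();t=st["eef_pos"];R=Ro.from_euler("xyz",st["tool_rot"]).as_matrix()
print(ctrl.grasp_offset,t,st["width"],st["force"])
for d in(0,13,25,40):
  for y in(-38,38):
    X=t+R@np.array([0,y,-d])
    print(d,y,"side",(proj(*cam("side"),X)[0]-[250,100])*[4,4],"wrist",(proj(*cam("wrist",st),X)[0]-[218,160])*[2,2])
im=cams.get_image("side")[100:240,250:350];w=cams.get_image("wrist")[160:360,218:418]
cv2.imwrite("pics/s4.png",np.hstack([cv2.resize(im,None,fx=4,fy=4,interpolation=cv2.INTER_CUBIC)[:560],cv2.copyMakeBorder(cv2.resize(w,None,fx=2,fy=2),0,160,0,0,0)]))
```

```text
18.700000000000003 [593.8 132.2  54.7] 76.4672665963967 [-0.3  0.9 -0.5]
0 -38 side [337.8 328. ] wrist [ 88.5 133.5]
0 38 side [212.5 280.8] wrist [309.9 133.4]
13 -38 side [338.  306.5] wrist [ 81.1 150.3]
13 38 side [211.7 259.7] wrist [317.3 150.1]
25 -38 side [338.2 286.3] wrist [ 73.2 167.8]
25 38 side [210.9 239.9] wrist [325.  167.6]
40 -38 side [338.4 260.7] wrist [ 61.9 193.3]
40 38 side [209.9 214.7] wrist [336.2 193.1]
```

View pics/s4.png

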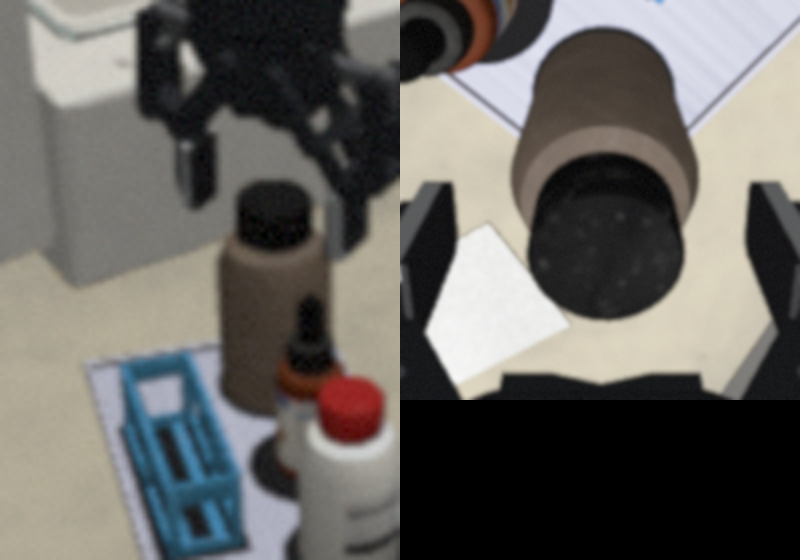

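Left half (side): the tips are at about cap height (crop (197,205) and (340,255)), roughly 43 mm behind the stated TCP. Right half (wrist): the cap is centred, with clear room below the palm. A partial close to 47 mm will settle it safely. If the pads are at body height they stop at 58 mm.

Call:
move_arm --plan '[[[0, 0, 0], [0, 0, 0], 0.58], [[0, 0, 0], [0, 0, 0], 0.58], [[0, 0, 0], [0, 0, 0], 0.58], [[0, 0, 0], [0, 0, 0], 0.58]]'

```text
clock: 4.32
eef_pos: [593.0, 132.0, 53.7]
tool_rot: [3.142, 0.0, 1.222]
force: [-0.2, -0.1, 1.0]
width: 49.6
gripper_force: 0.0
```

The fingers passed 58 mm with no contact. So the real fingertips sit about 32 mm behind the reported TCP, as both cameras show, and I'll add that offset from here on. Next I reopen and go lower.

Call:
move_arm --plan '[[[0, -1, 0], [0, 0, 0], 0.9], [[0, 0, 0], [0, 0, 0], 0.9], [[0, 0, 0], [0, 0, 0], 0.9], [[0, 0, -8], [0, 0, 0], 0.9], [[0, 0, -8], [0, 0, 0], 0.9], [[0, 0, -6], [0, 0, 0], 0.9], [[0, 0, -4], [0, 0, 0], 0.9], [[0, 0, -3], [0, 0, 0], 0.9], [[0, 0, 0], [0, 0, 0], 0.9]]'

```text
clock: 5.45
eef_pos: [592.9, 131.0, 24.5]
tool_rot: [-3.141, 0.0, 1.222]
force: [-0.9, -1.0, -0.7]
width: 76.4
gripper_force: 0.0
```

Run:
```python
from h import *
st=status.read_state();print(st["eef_pos"],st["width"],st["force"])
im=cams.get_image("side")[100:240,250:350];w=cams.get_image("wrist")[160:360,218:418]
cv2.imwrite("pics/s5.png",np.hstack([cv2.resize(im,None,fx=4,fy=4,interpolation=cv2.INTER_CUBIC)[:560],cv2.copyMakeBorder(cv2.resize(w,None,fx=2,fy=2),0,160,0,0,0)]))
```

```text
[592.9 131.   24.5] 76.4340387045049 [-0.9 -1.  -0.7]
```

View pics/s5.png

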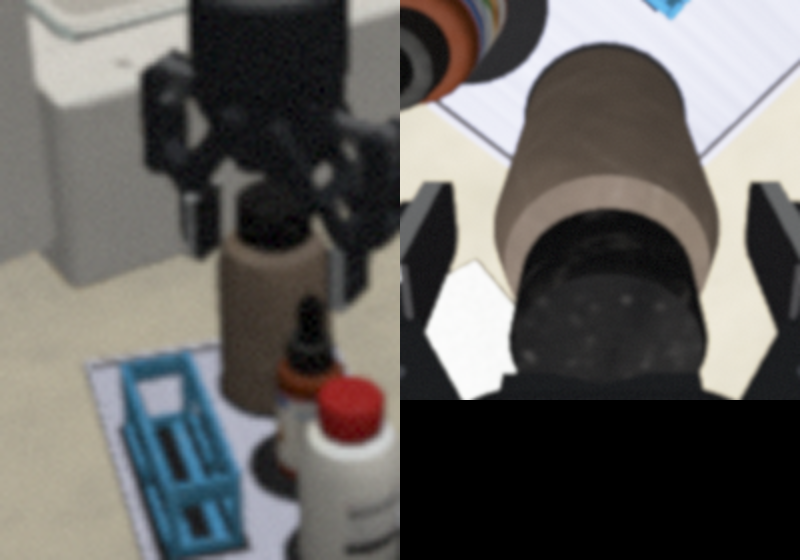

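The side half shows the tips beside the upper body at crop (205,255) and (345,305), with the palm about 8 mm above the cap. I'll go 3 mm lower, then grip.

Call:
move_arm --plan '[[[0, 0, -3], [0, 0, 0], 0.9], [[0, 0, 0], [0, 0, 0], 0.4], [[0, 0, 0], [0, 0, 0], 0.4], [[0, 0, 0], [0, 0, 0], 0.4], [[0, 0, 0], [0, 0, 0], 0.4], [[0, 0, 0], [0, 0, 0], 0.4]]'

```text
clock: 6.3
eef_pos: [593.3, 131.0, 22.2]
tool_rot: [3.141, -0.0, 1.222]
force: [-0.5, -0.1, 5.2]
width: 55.3
gripper_force: 63.4
```

Call:
move_arm --plan '[[[0, 0, 10], [0, 0, 0], 0.4], [[0, 0, 30], [0, 0, 0], 0.4], [[0, 0, 45], [0, 0, 0], 0.4], [[0, 0, 45], [0, 0, 0], 0.4], [[-20, 0, 0], [0, 0, 0], 0.4], [[-40, 5, 0], [0, 0, 0], 0.4], [[-40, 5, 0], [0, 0, 0], 0.4], [[-40, 5, 0], [0, 0, 0], 0.4], [[-19, 4, 0], [0, 0, 0], 0.4], [[0, 0, 0], [0, 0, 0], 0.4]]'

```text
clock: 7.55
eef_pos: [432.6, 150.4, 152.0]
tool_rot: [-3.141, 0.0, 1.224]
force: [0.5, 0.1, -2.3]
width: 55.5
gripper_force: 64.1
```

Call:
move_arm --plan '[[[0, 0, -30], [0, 0, 0], 0.4], [[0, 0, -40], [0, 0, 0], 0.4], [[0, 0, -30], [0, 0, 0], 0.4], [[0, 0, -18], [0, 0, 0], 0.4], [[0, 0, -8], [0, 0, 0], 0.4], [[0, 0, -4], [0, 0, 0], 0.4], [[0, 0, 0], [0, 0, 0], 0.4], [[0, 0, 0], [0, 0, 0], 0.4]]'

```text
clock: 8.55
eef_pos: [434.6, 150.2, 22.3]
tool_rot: [3.141, -0.001, 1.222]
force: [0.5, -0.1, -1.4]
width: 55.3
gripper_force: 64.1
```

Run:
```python
from h import *
st=status.read_state();print(st["eef_pos"],st["width"],st["force"],st["gripper_force"])
im=cams.get_image("side")[100:300,230:450]
cv2.imwrite("pics/s6.png",cv2.resize(im,None,fx=3,fy=3,interpolation=cv2.INTER_CUBIC))
```

```text
[434.6 150.2  22.3] 55.31474097966719 [ 0.5 -0.1 -1.4] 64.08372620120645
```

View pics/s6.png

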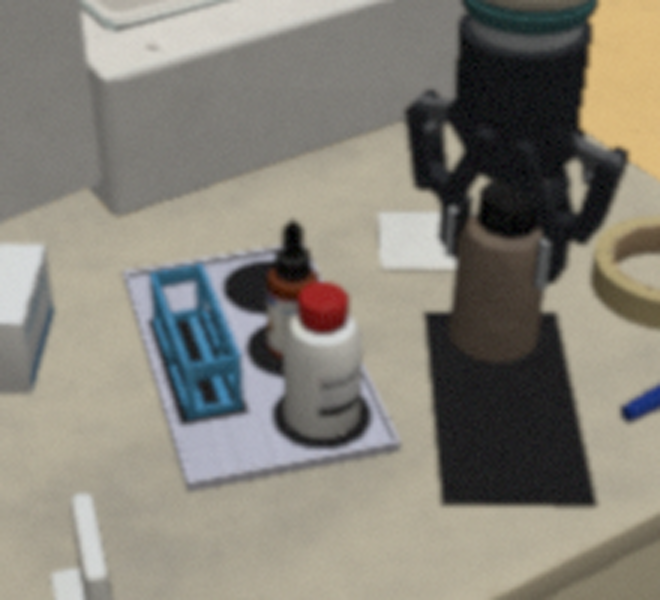

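The side view shows the brown bottle upright on the mat's near end, about (498,355) in the crop. Next: release, rise and go over the dropper.

Call:
move_arm --plan '[[[0, 0, 0], [0, 0, 0], 0.85], [[0, 0, 0], [0, 0, 0], 0.85], [[0, 0, 0], [0, 0, 0], 0.85], [[0, 0, 15], [0, 0, 0], 0.85], [[0, 0, 40], [0, 0, 0], 0.85], [[0, 0, 50], [0, 0, 0], 0.85], [[27, 9, 25], [0, 0, 0], 0.62], [[50, 16, 0], [0, 0, 0], 0.62], [[50, 16, 0], [0, 0, 0], 0.62], [[0, 0, 0], [0, 0, 0], 0.62]]'

```text
clock: 9.85
eef_pos: [564.4, 192.2, 151.5]
tool_rot: [3.139, -0.002, 1.222]
force: [-0.1, -0.6, -0.4]
width: 52.7
gripper_force: 0.0
```

Call:
move_arm --plan '[[[0, 0, 0], [0, 0, 0], 0.62], [[0, 0, -40], [0, 0, 0], 0.62], [[0, 0, -40], [0, 0, 0], 0.62], [[0, 0, 0], [0, 0, 0], 0.62]]'

```text
clock: 10.35
eef_pos: [557.1, 189.7, 69.4]
tool_rot: [-3.136, 0.005, 1.222]
force: [-0.0, 0.9, 0.2]
width: 53.0
gripper_force: 0.0
```

Run:
```python
from h import *
st=status.read_state();t=st["eef_pos"];print(t,st["width"],st["force"],st["gripper_force"])
W=cam("wrist",st);print("pred bulb top px in crop",(proj(*W,[t[0],t[1],106])[0]-[168,120])*2,"floor",(proj(*W,[t[0],t[1],4])[0]-[168,120])*2)
im=cams.get_image("side")[110:290,270:370];w=cams.get_image("wrist")[120:400,168:468]
cv2.imwrite("pics/s7.png",cv2.resize(w,None,fx=2,fy=2))
```

```text
[557.1 189.7  69.4] 52.968716139229336 [-0.   0.9  0.2] 0.0
pred bulb top px in crop [298.3 267.6] floor [300.3 152.9]
```

View pics/s7.png

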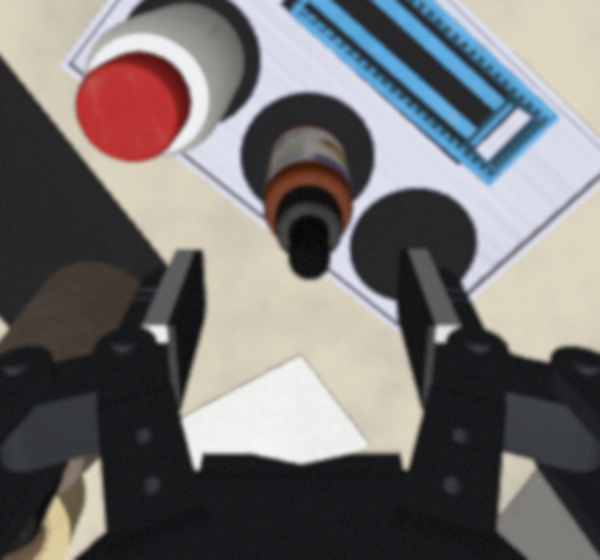

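The wrist crop shows the bulb top at (310,260) against a predicted (298,267), so the bottle is at about (561.5,191), as measured before. The arm was still settling, so I hold for two rows before going down.

Call:
move_arm --plan '[[[0, 0, 0], [0, 0, 0], 0.62], [[0, 0, 0], [0, 0, 0], 0.62]]'

```text
clock: 10.7
eef_pos: [561.9, 191.4, 73.2]
tool_rot: [3.14, -0.002, 1.222]
force: [0.4, 0.2, 0.1]
width: 53.2
gripper_force: 0.0
```

Call:
move_arm --plan '[[[0, 0, -20], [0, 0, 0], 0.62], [[0, 0, -20], [0, 0, 0], 0.62], [[0, 0, -12], [0, 0, 0], 0.62], [[0, 0, -6], [0, 0, 0], 0.62], [[0, 0, -4], [0, 0, 0], 0.62], [[0, 0, 0], [0, 0, 0], 0.62], [[0, 0, 0], [0, 0, 0], 0.15], [[0, 0, 0], [0, 0, 0], 0.15], [[0, 0, 0], [0, 0, 0], 0.15], [[0, 0, 0], [0, 0, 0], 0.15]]'

```text
clock: 11.95
eef_pos: [561.6, 191.2, 10.5]
tool_rot: [3.141, -0.001, 1.222]
force: [-1.1, 0.3, 6.5]
width: 30.1
gripper_force: 59.1
```

Run:
```python
from h import *
st=status.read_state();t=st["eef_pos"];print(t,st["width"],st["force"],st["gripper_force"])
im=cams.get_image("side")[120:280,240:400]
cv2.imwrite("pics/s8.png",cv2.resize(im,None,fx=3,fy=3,interpolation=cv2.INTER_CUBIC))
```

```text
[561.6 191.2  10.5] 30.130625494311417 [-1.1  0.3  6.5] 59.137845039367676
```

View pics/s8.png

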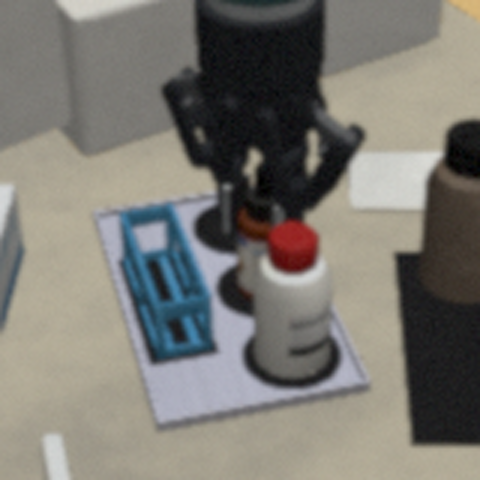

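The side view shows the dropper gripped in place and its neighbours undisturbed. I carry it to mat spot (-26,+26), which is world (390.6,226.7).

Call:
move_arm --plan '[[[0, 0, 10], [0, 0, 0], 0.15], [[0, 0, 30], [0, 0, 0], 0.15], [[0, 0, 45], [0, 0, 0], 0.15], [[0, 0, 45], [0, 0, 0], 0.15], [[-31, 6, 0], [0, 0, 0], 0.15], [[-40, 9, 0], [0, 0, 0], 0.15], [[-40, 8, 0], [0, 0, 0], 0.15], [[-40, 8, 0], [0, 0, 0], 0.15], [[-20, 4, 0], [0, 0, 0], 0.15], [[0, 0, 0], [0, 0, 0], 0.15]]'

```text
clock: 13.25
eef_pos: [388.6, 226.4, 140.1]
tool_rot: [-3.141, 0.0, 1.224]
force: [1.1, 0.3, -0.7]
width: 29.6
gripper_force: 59.6
```

Call:
move_arm --plan '[[[0, 0, 0], [0, 0, 0], 0.15], [[0, 0, -30], [0, 0, 0], 0.15], [[0, 0, -40], [0, 0, 0], 0.15], [[0, 0, -30], [0, 0, 0], 0.15], [[0, 0, -18], [0, 0, 0], 0.15], [[0, 0, -8], [0, 0, 0], 0.15], [[0, 0, -4], [0, 0, 0], 0.15], [[0, 0, 0], [0, 0, 0], 0.15], [[0, 0, 0], [0, 0, 0], 0.15]]'

```text
clock: 14.38
eef_pos: [390.5, 226.3, 10.3]
tool_rot: [3.141, -0.001, 1.222]
force: [0.0, 0.2, -1.7]
width: 29.8
gripper_force: 59.6
```

Call:
move_arm --plan '[[[0, 0, 0], [0, 0, 0], 0.6], [[0, 0, 0], [0, 0, 0], 0.6], [[0, 0, 0], [0, 0, 0], 0.6], [[0, 0, 15], [0, 0, 0], 0.6], [[0, 0, 45], [0, 0, 0], 0.6], [[0, 0, 50], [0, 0, 0], 0.6], [[20, 0, 20], [0, 0, 0], 0.75], [[40, 7, 0], [0, 0, 0], 0.75], [[40, 7, 0], [0, 0, 0], 0.75], [[40, 6, 0], [0, 0, 0], 0.75]]'

```text
clock: 15.62
eef_pos: [531.0, 246.3, 139.9]
tool_rot: [-3.141, -0.0, 1.222]
force: [0.7, -0.3, 0.6]
width: 64.5
gripper_force: 0.0
```

Call:
move_arm --plan '[[[0, 0, 0], [0, 0, 0], 0.75], [[0, 0, 0], [0, 0, 0], 0.75], [[0, 0, -40], [0, 0, 0], 0.75], [[0, 0, -40], [0, 0, 0], 0.75], [[0, 0, 0], [0, 0, 0], 0.75], [[0, 0, -25], [0, 0, 0], 0.75], [[0, 0, -15], [0, 0, 0], 0.75], [[0, 0, -8], [0, 0, 0], 0.75], [[0, 0, -4], [0, 0, 0], 0.75], [[0, 0, 0], [0, 0, 0], 0.75]]'

```text
clock: 16.88
eef_pos: [530.2, 246.1, 8.0]
tool_rot: [3.141, -0.0, 1.222]
force: [0.7, -0.6, 0.4]
width: 63.8
gripper_force: 0.0
```

Call:
move_arm --plan '[[[0, 0, 0], [0, 0, 0], 0.3], [[0, 0, 0], [0, 0, 0], 0.3], [[0, 0, 0], [0, 0, 0], 0.3], [[0, 0, 0], [0, 0, 0], 0.3]]'

```text
clock: 17.38
eef_pos: [530.2, 246.4, 8.6]
tool_rot: [3.141, -0.001, 1.222]
force: [-2.3, -0.2, 5.9]
width: 44.7
gripper_force: 60.8
```

Call:
move_arm --plan '[[[0, 0, 10], [0, 0, 0], 0.3], [[0, 0, 30], [0, 0, 0], 0.3], [[0, 0, 45], [0, 0, 0], 0.3], [[0, 0, 45], [0, 0, 0], 0.3], [[-20, 5, 0], [0, 0, 0], 0.3], [[-35, 8, 0], [0, 0, 0], 0.3], [[-35, 8, 0], [0, 0, 0], 0.3], [[-18, 5, 0], [0, 0, 0], 0.3], [[0, 0, 0], [0, 0, 0], 0.3], [[0, 0, 0], [0, 0, 0], 0.3]]'

```text
clock: 18.62
eef_pos: [423.9, 271.8, 138.0]
tool_rot: [3.14, -0.001, 1.22]
force: [0.1, -0.4, -0.0]
width: 44.6
gripper_force: 61.4
```

Call:
move_arm --plan '[[[0, 0, -30], [0, 0, 0], 0.3], [[0, 0, -40], [0, 0, 0], 0.3], [[0, 0, -30], [0, 0, 0], 0.3], [[0, 0, -18], [0, 0, 0], 0.3], [[0, 0, -8], [0, 0, 0], 0.3], [[0, 0, -4], [0, 0, 0], 0.3], [[0, 0, 0], [0, 0, 0], 0.3], [[0, 0, 0], [0, 0, 0], 0.3]]'

```text
clock: 19.62
eef_pos: [422.6, 272.3, 8.3]
tool_rot: [3.141, -0.001, 1.222]
force: [-0.9, -0.1, -0.2]
width: 44.5
gripper_force: 61.4
```

Call:
move_arm --plan '[[[0, 0, 0], [0, 0, 0], 0.7], [[0, 0, 0], [0, 0, 0], 0.7], [[0, 0, 0], [0, 0, 0], 0.7], [[0, 0, 15], [0, 0, 0], 0.7], [[0, 0, 45], [0, 0, 0], 0.7], [[0, 0, 50], [0, 0, 0], 0.7], [[30, 0, 50], [0, 0, 0], 0.7], [[40, 0, 20], [0, 0, 0], 0.7], [[40, 0, 20], [0, 0, 0], 0.7], [[0, 0, 0], [0, 0, 0], 0.7]]'

```text
clock: 20.88
eef_pos: [536.1, 271.3, 210.4]
tool_rot: [3.136, -0.004, 1.219]
force: [-0.4, 0.3, -0.8]
width: 59.6
gripper_force: 0.0
```

Call:
move_arm --plan '[[[0, 0, 0], [0, 0, 0], 0.7], [[0, 0, 0], [0, 0, 0], 0.7], [[0, 0, 0], [0, 0, 0], 0.7]]'

```text
clock: 21.25
eef_pos: [530.9, 272.2, 207.4]
tool_rot: [-3.141, 0.001, 1.223]
force: [0.1, 0.3, -0.2]
width: 59.7
gripper_force: 0.0
```

Run:
```python
from h import *
import pickle
st=status.read_state();t=st["eef_pos"];print(t,st["width"],st["force"],st["gripper_force"])
im=cams.get_image("wrist");cv2.imwrite("pics/w9.png",im);pickle.dump(st,open("w9.pkl","wb"))
for n in("side","scene"):cv2.imwrite(f"pics/{n}9.png",cams.get_image(n))
cv2.imwrite("pics/w9c.png",cv2.resize(im[20:300,150:450],None,fx=2.1,fy=2.1,interpolation=cv2.INTER_CUBIC))
```

```text
[530.9 272.2 207.4] 59.69609420523974 [ 0.1  0.3 -0.2] 0.0
```

View pics/w9c.png

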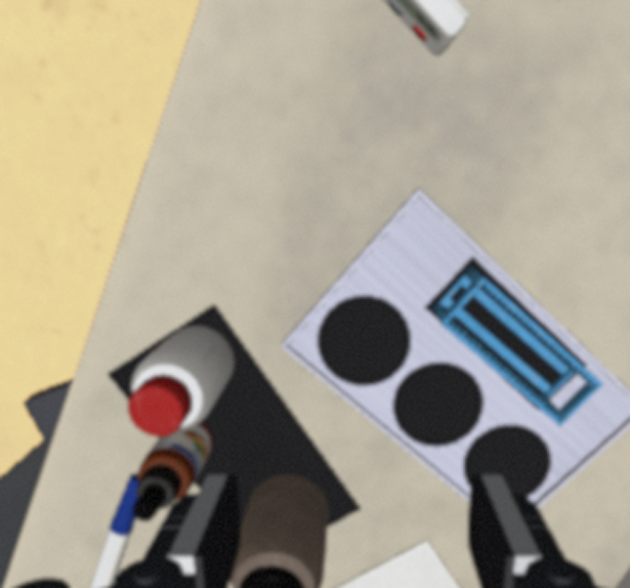

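The wrist crop shows all three bottles upright on the mat and the rack still in place. The bare inlays are at crop (364,340), (438,403) and (508,463), the last partly hidden by a finger. I'll fit them from all views.

```bash
cat > inl.py <<'E'
from h import *
import pickle,sys
st=pickle.load(open("w9.pkl","rb"))
pred=np.array([[593.7,129.5],[561.4,189.4],[529.2,249.3]])
Z=[]
for v in("wrist","side","scene"):
    C=cam(v,st);g=cv2.cvtColor(cv2.imread(f"pics/{'w' if v=='wrist' else v}9.png"),cv2.COLOR_BGR2GRAY)
    for i,p in enumerate(pred):
        # rectify 100x100mm patch at z=4, 0.25 mm/px
        n=400;xs=np.linspace(-46,46,n);X,Y=np.meshgrid(xs+p[0],xs+p[1])
        uv=proj(*C,np.c_[X.ravel(),Y.ravel(),np.full(n*n,4.)]).astype(np.float32)
        r=cv2.remap(g,uv[:,0].reshape(n,n).copy(),uv[:,1].reshape(n,n).copy(),cv2.INTER_LINEAR)
        m=(r<105).astype(np.uint8);k,l,s,c=cv2.connectedComponentsWithStats(m)
        j=l[n//2,n//2]
        if j==0: print(v,i,"none");continue
        cn=max(cv2.findContours((l==j).astype(np.uint8),0,1)[0],key=len)
        (cx,cy),(a,b),_=cv2.fitEllipse(cn);f=92/(n-1)
        print(v,i,np.array([cx*f-46+p[0],cy*f-46+p[1]]),"axes",a*f,b*f)
E
python3 inl.py
```

```text
wrist 0 [589.2 118.3] axes 58.54730805896577 86.43053189614662
wrist 1 [561.4 187.1] axes 59.570635267367635 59.69497259995692
wrist 2 [529.  246.9] axes 59.663539953399116 59.732161213580824
side 0 [595.1 129.6] axes 59.89231501605576 60.14431097274436
side 1 [562.6 189.5] axes 59.90228592722039 60.25021232279918
side 2 [530.3 249.2] axes 60.1994992975603 60.38646267769032
scene 0 [594.2 126.4] axes 61.7913408398927 62.06493926466557
scene 1 [561.7 186.4] axes 61.767852553747645 61.923418470492635
scene 2 [529.4 246.2] axes 61.83140743704965 62.08386781161889
```

Run:
```python
from h import *
st={"eef_pos":np.array([593.8,132.2,54.7]),"tool_rot":np.array([3.1405,-.001,1.222])}
W=cam("wrist",st)
print(unproj(*W,[[321,287.5],[321,284],[321,291]],118))
st["eef_pos"]=np.array([557.1,189.7,69.4]);st["tool_rot"]=np.array([-3.136,.005,1.222]);W=cam("wrist",st)
print(unproj(*W,[[168+155,120+130]],106))
# foot-vs-inlay for small & dropper in initial side/scene pictures: dark ring centroid compare
import pickle
st=pickle.load(open("w1.pkl","rb"));W=cam("wrist",st)
print("w1 dropper: inlay centre crop(479,356)",unproj(*W,[[180+479/3,60+356/3]],4)[0],"small inlay crop(376,262)",unproj(*W,[[180+376/3,60+262/3]],4)[0])
for n,v in(("side",[[0,0]]),):
    a=cv2.imread("pics/side0.png")[150:270,260:380];b=cv2.imread("pics/side9.png")[150:270,260:380]
cv2.imwrite("pics/cmp.png",np.hstack([cv2.resize(x,(390,390),interpolation=cv2.INTER_CUBIC) for x in(a,b)]))
```

```text
[[594.2 128.5 118. ]
 [594.8 130.3 118. ]
 [593.5 126.6 118. ]]
[[561.  190.9 106. ]]
w1 dropper: inlay centre crop(479,356) [561.8 186.    4. ] small inlay crop(376,262) [529.8 247.9   4. ]
```

Run:
```python
from h import *
import pickle
st=pickle.load(open("w9.pkl","rb"))
for v in("wrist","side","scene"):
    C=cam(v,st);im=cv2.imread(f"pics/{'w' if v=='wrist' else v}9.png")
    m=cv2.inRange(cv2.cvtColor(im,cv2.COLOR_BGR2HSV),(95,110,40),(118,255,255))
    p=proj(*C,[619,218.6,26])[0].astype(int);k=np.zeros_like(m);cv2.circle(k,tuple(p),75 if v=="wrist" else 42,255,-1);m&=k
    ys,xs=np.nonzero(m)
    # model: silhouette of box corners, compare convex-hull centroid
    h=cv2.convexHull(np.c_[xs,ys].astype(np.int32));M=cv2.moments(h);obs=np.array([M["m10"]/M["m00"],M["m01"]/M["m00"]])
    from scipy.optimize import least_squares
    def hull(q):
        a=np.radians(q[2]);X=np.array([[sx*18,sy*50] for sx in(-1,1) for sy in(-1,1)])@np.array([[np.cos(a),np.sin(a)],[-np.sin(a),np.cos(a)]])+q[:2]
        P=np.vstack([np.c_[X,np.full(4,z)] for z in(4,48)]);return cv2.convexHull(proj(*C,P).astype(np.float32))
    hp=h[:,0].astype(np.float32)
    f=lambda q:[cv2.pointPolygonTest(hull(q),(float(x),float(y)),True) for x,y in hp]
    s=least_squares(f,[619,218.6,28.4],diff_step=1e-3);print(v,s.x,"area obs/model",M["m00"]/cv2.contourArea(hull(s.x)),"rms",np.std(s.fun))
```

```text
wrist [618.4 219.5  29.6] area obs/model 0.964187301524884 rms 0.4171067637604967
side [620.3 222.1  29.3] area obs/model 0.9262061915763777 rms 0.29852098398126875
scene [638.7 234.7 -61.1] area obs/model 1.535718261996525 rms 4.1357301192054035
```

The rack is at about (619.2,219.8), its short side at 28.7°. I turn +48.5° and go over it.

Call:
move_arm --plan '[[[8, -5, 0], [0, 0, 9.7], 0.65], [[20, -12, 0], [0, 0, 9.7], 0.65], [[20, -12, 0], [0, 0, 9.7], 0.65], [[20, -12, 0], [0, 0, 9.7], 0.65], [[20, -11, 0], [0, 0, 9.7], 0.65], [[0, 0, -40], [0, 0, 0], 0.65], [[0, 0, -40], [0, 0, 0], 0.65], [[0, 0, -40], [0, 0, 0], 0.65], [[0, 0, -20], [0, 0, 0], 0.65], [[0, 0, 0], [0, 0, 0], 0.65]]'

```text
clock: 22.65
eef_pos: [618.4, 219.5, 65.8]
tool_rot: [-3.137, -0.0, 2.068]
force: [-1.0, 0.2, 0.2]
width: 56.0
gripper_force: 0.0
```

Call:
move_arm --plan '[[[0, 0, 0], [0, 0, 0], 0.65], [[0, 0, 0], [0, 0, 0], 0.65], [[0, 0, 0], [0, 0, 0], 0.65]]'

```text
clock: 23.02
eef_pos: [620.6, 220.3, 68.8]
tool_rot: [3.14, 0.0, 2.068]
force: [0.3, -0.2, -0.5]
width: 55.4
gripper_force: 0.0
```

Run:
```python
from h import *
st=status.read_state();print(st["eef_pos"],np.degrees(st["tool_rot"]),st["width"],st["qpos"])
C=cam("wrist",st);im=cams.get_image("wrist");cv2.imwrite("pics/w10.png",im)
m=cv2.inRange(cv2.cvtColor(im,cv2.COLOR_BGR2HSV),(95,110,40),(118,255,255));m[260:]=0;m[:,:200]=0;m[:,440:]=0
k,l,s,c=cv2.connectedComponentsWithStats(cv2.morphologyEx(m,cv2.MORPH_CLOSE,np.ones((9,9))));j=1+s[1:,4].argmax();print(s[j],c[j])
ys,xs=np.nonzero((l==j)&(m>0));print("rows: left/right edges")
for r in range(ys.min(),ys.max(),12): q=xs[ys==r]; print(r,q.min() if len(q) else 0,q.max() if len(q) else 0)
t=st["eef_pos"];R=Ro.from_euler("xyz",st["tool_rot"]).as_matrix()
for y in(-18,0,18):
  print([proj(*C,[t[0]+ (R@[x,y,0])[0],t[1]+(R@[x,y,0])[1],48])[0].round(0) for x in(-50,0,50)])
```

```text
[620.6 220.3  68.8] [179.9   0.  118.5] 55.42034090087113 [-0.4  0.8 -0.1  1.6  0.1  0.8  0.1]
[ 288  141   51  119 4441] [314.  195.6]
rows: left/right edges
141 302 333
153 288 338
165 289 338
177 290 338
189 291 338
201 291 337
213 292 337
225 292 337
237 293 337
249 294 337
[array([296., 272.]), array([295., 215.]), array([293., 149.])]
[array([318., 272.]), array([318., 215.]), array([318., 149.])]
[array([341., 272.]), array([342., 215.]), array([344., 149.])]
```

The rack is about 2.8 mm off along the closing line, so I correct that, go down and grip.

Call:
move_arm --plan '[[[-2.5, -1.3, 0], [0, 0, 0], 0.65], [[0, 0, -20], [0, 0, 0], 0.65], [[0, 0, -20], [0, 0, 0], 0.65], [[0, 0, -18], [0, 0, 0], 0.65], [[0, 0, -10], [0, 0, 0], 0.65], [[0, 0, -6], [0, 0, 0], 0.65], [[0, 0, 0], [0, 0, 0], 0.65], [[0, 0, 0], [0, 0, 0], 0.65]]'

```text
clock: 24.08
eef_pos: [618.1, 218.9, -5.7]
tool_rot: [3.14, 0.0, 2.068]
force: [-0.2, -0.7, -0.2]
width: 55.1
gripper_force: 0.0
```

Call:
move_arm --plan '[[[0, 0, 0], [0, 0, 0], 0.25], [[0, 0, 0], [0, 0, 0], 0.25], [[0, 0, 0], [0, 0, 0], 0.25], [[0, 0, 0], [0, 0, 0], 0.25]]'

```text
clock: 24.58
eef_pos: [618.3, 219.1, -5.3]
tool_rot: [3.14, 0.0, 2.068]
force: [0.3, -0.5, 5.6]
width: 34.7
gripper_force: 60.6
```

Call:
move_arm --plan '[[[0, 0, 10], [0, 0, 0], 0.25], [[0, 0, 35], [0, 0, 0], 0.25], [[0, 0, 45], [0, 0, 0], 0.25], [[-15, -10, 40], [0, 0, 0], 0.25], [[-30, -15, 0], [0, 0, 9], 0.25], [[-30, -25, 0], [0, 0, 9], 0.25], [[-30, -35, 0], [0, 0, 9], 0.25], [[-25, -35, 0], [0, 0, 9], 0.25], [[-15, -30, 0], [0, 0, 9], 0.25], [[-7, -20, 0], [0, 0, 9], 0.25]]'

```text
clock: 25.82
eef_pos: [464.2, 46.8, 124.1]
tool_rot: [-3.14, -0.001, 3.015]
force: [1.0, -0.3, 0.1]
width: 34.8
gripper_force: 59.7
```

Run:
```python
from h import *
import pickle
w=pickle.load(open("w9.pkl","rb"))
print(status.read_state()["eef_pos"],status.read_state()["width"])
for v,f in(("side","side0"),("side","side9"),("scene","scene0"),("scene","scene9")):
    C=cam(v,w);im=cv2.imread(f"pics/{f}.png");n=480;xs=np.linspace(-85,85,n);X,Y=np.meshgrid(xs+466,xs+40)
    uv=proj(*C,np.c_[X.ravel(),Y.ravel(),np.full(n*n,3.)]).astype(np.float32)
    r=cv2.remap(im,uv[:,0].reshape(n,n).copy(),uv[:,1].reshape(n,n).copy(),1)
    b=r[:,:,0];m=cv2.inRange(r[:,:,0],np.array(190),np.array(255)) if 0 else cv2.threshold(b,0,255,cv2.THRESH_OTSU)[1]
    k,l,s,c=cv2.connectedComponentsWithStats(m);j=l[n//2,n//2]
    cn=max(cv2.findContours((l==j).astype(np.uint8),0,1)[0],key=len);(cx,cy),wh,a=cv2.minAreaRect(cn);g=170/(n-1)
    print(f,cx*g-85+466,cy*g-85+40,np.array(wh)*g,a)
```

```text
[464.2  46.8 124.1] 34.77719381289094
side0 467.1227878897076 40.351895071519436 [130.6  72.4] 12.278765678405762
side9 431.9867852515617 41.624414368312884 [ 87.2 175.2] 5.1021647453308105
scene0 464.9968120280288 37.19589774942099 [130.6  70.7] 12.380758285522461
scene9 466.0 40.0 [170. 170.] 90.0
```

Call:
move_arm --plan '[[[0, -5, 0], [0, 0, 9.7], 0.25], [[0, -5, 0], [0, 0, 9.8], 0.25], [[0, 0, 0], [0, 0, 0], 0.25], [[0, 0, 0], [0, 0, 0], 0.25], [[0, 0, 0], [0, 0, 0], 0.25], [[0, 0, 0], [0, 0, 0], 0.25]]'

```text
clock: 26.58
eef_pos: [465.5, 39.0, 123.8]
tool_rot: [-3.141, 0.0, -2.932]
force: [-0.9, -0.4, -0.6]
width: 34.5
gripper_force: 59.8
```

Call:
move_arm --plan '[[[0.5, 0, -30], [0, 0, 0.3], 0.25], [[0, 0, -40], [0, 0, 0], 0.25], [[0, 0, -30], [0, 0, 0], 0.25], [[0, 0, -16], [0, 0, 0], 0.25], [[0, 0, -8], [0, 0, 0], 0.25], [[0, 0, -4], [0, 0, 0], 0.25], [[0, 0, -1.5], [0, 0, 0], 0.25], [[0, 0, 0], [0, 0, 0], 0.25], [[0, 0, 0], [0, 0, 0], 0.25]]'

```text
clock: 27.7
eef_pos: [466.4, 38.7, -5.4]
tool_rot: [-3.142, 0.001, -2.927]
force: [0.8, 0.6, 0.1]
width: 34.4
gripper_force: 59.8
```

Call:
move_arm --plan '[[[0, 0, 0], [0, 0, 0], 0.6], [[0, 0, 0], [0, 0, 0], 0.6], [[0, 0, 0], [0, 0, 0], 0.6], [[0, 0, 15], [0, 0, 0], 0.6], [[0, 0, 45], [0, 0, 0], 0.6], [[0, 0, 45], [0, 0, 0], 0.6], [[0, 0, 45], [0, 0, -10], 0.6], [[0, 20, 30], [0, 0, -10], 0.7], [[0, 30, 20], [0, 0, -10], 0.7], [[0, 30, 0], [0, 0, -10], 0.7]]'

```text
clock: 28.95
eef_pos: [467.1, 119.7, 196.0]
tool_rot: [3.139, 0.003, 2.651]
force: [0.3, 0.5, -0.0]
width: 59.5
gripper_force: 0.0
```

Call:
move_arm --plan '[[[0, 30, 0], [0, 0, -10], 0.7], [[0, 30, 0], [0, 0, -10], 0.7], [[-4, 30, 0], [0, 0, -10], 0.7], [[-10, 30, 0], [0, 0, -10], 0.7], [[-10, 20, 0], [0, 0, -10], 0.7], [[-10, 10, 0], [0, 0, -10], 0.7], [[-10, 4, 0], [0, 0, -10], 0.7], [[0, 0, 0], [0, 0, -10], 0.7], [[0, 0, 0], [0, 0, -2.3], 0.7], [[0, 0, 0], [0, 0, 0], 0.7]]'

```text
clock: 30.2
eef_pos: [422.0, 272.7, 194.2]
tool_rot: [-3.142, 0.0, 1.224]
force: [1.5, 0.4, -0.1]
width: 60.1
gripper_force: 0.0
```

Call:
move_arm --plan '[[[0, 0, 0], [0, 0, 0], 0.7], [[0, 0, 0], [0, 0, 0], 0.7], [[0, 0, 0], [0, 0, 0], 0.7]]'

```text
clock: 30.58
eef_pos: [422.1, 272.7, 194.2]
tool_rot: [-3.142, -0.0, 1.222]
force: [0.3, 0.1, -0.4]
width: 59.9
gripper_force: 0.0
```

Run:
```python
from h import *
from scipy.optimize import least_squares
st=status.read_state();print(st["eef_pos"],np.degrees(st["tool_rot"]),st["width"])
for v in("side","scene"):
    C=cam(v);im=cams.get_image(v);cv2.imwrite(f"pics/{v}11.png",im)
    m=cv2.inRange(cv2.cvtColor(im,cv2.COLOR_BGR2HSV),(95,110,40),(118,255,255))
    p=proj(*C,[466,39,25])[0].astype(int);k=np.zeros_like(m);cv2.circle(k,tuple(p),42,255,-1);m&=k
    ys,xs=np.nonzero(m);h=cv2.convexHull(np.c_[xs,ys].astype(np.int32));hp=h[:,0].astype(np.float32)
    def hull(q):
        a=np.radians(q[2]);X=np.array([[sx*50,sy*18] for sx in(-1,1) for sy in(-1,1)])@np.array([[np.cos(a),np.sin(a)],[-np.sin(a),np.cos(a)]])+q[:2]
        return cv2.convexHull(proj(*C,np.vstack([np.c_[X,np.full(4,z)] for z in(3,47)])).astype(np.float32))
    f=lambda q:[cv2.pointPolygonTest(hull(q),(float(x),float(y)),True) for x,y in hp]
    s=least_squares(f,[466,39,12.3],diff_step=1e-3,loss="soft_l1");print(v,s.x,cv2.contourArea(h)/cv2.contourArea(hull(s.x)),np.std(f(s.x)))
```

```text
[422.1 272.7 194.2] [-180.   -0.   70.] 59.94415335286063
side [468.2  42.    5.5] 0.700773337561549 0.8949970657000895
scene [468.5  34.7  10.8] 0.8770658224914082 0.5044683679755227
```

Call:
move_arm --plan '[[[0.5, -0.4, -40], [0, 0, 0], 0.72], [[0, 0, -45], [0, 0, 0], 0.72], [[0, 0, -35], [0, 0, 0], 0.72], [[0, 0, 0], [0, 0, 0], 0.72], [[0, 0, -30], [0, 0, 0], 0.72], [[0, 0, -20], [0, 0, 0], 0.72], [[0, 0, -10], [0, 0, 0], 0.72], [[0, 0, -5.5], [0, 0, 0], 0.72], [[0, 0, 0], [0, 0, 0], 0.72], [[0, 0, 0], [0, 0, 0], 0.72]]'

```text
clock: 31.92
eef_pos: [423.0, 272.6, 9.4]
tool_rot: [3.141, -0.001, 1.222]
force: [0.5, -0.2, 0.6]
width: 61.4
gripper_force: 0.0
```

Call:
move_arm --plan '[[[0, 0, 0], [0, 0, 0], 0.3], [[0, 0, 0], [0, 0, 0], 0.3], [[0, 0, 0], [0, 0, 0], 0.3], [[0, 0, 0], [0, 0, 0], 0.3], [[0, 0, 10], [0, 0, 0], 0.3], [[0, 0, 30], [0, 0, 0], 0.3], [[0, 0, 45], [0, 0, 0], 0.3], [[0, 0, 45], [0, 0, 0], 0.3]]'

```text
clock: 32.92
eef_pos: [422.3, 272.0, 140.4]
tool_rot: [-3.141, 0.0, 1.222]
force: [0.8, 0.0, -1.5]
width: 44.4
gripper_force: 61.4
```

Call:
move_arm --plan '[[[17, -4, 0], [0, 0, 0], 0.3], [[35, -8, 0], [0, 0, 0], 0.3], [[35, -8, 0], [0, 0, 0], 0.3], [[20, -5.7, 0], [0, 0, 0], 0.3], [[0, 0, 0], [0, 0, 0], 0.3], [[0, 0, 0], [0, 0, 0], 0.3], [[0, 0, 0], [0, 0, 0], 0.3]]'

```text
clock: 33.8
eef_pos: [528.2, 247.1, 138.5]
tool_rot: [-3.14, 0.0, 1.223]
force: [0.3, -0.5, -0.5]
width: 44.4
gripper_force: 61.4
```

Call:
move_arm --plan '[[[0, 0, -30], [0, 0, 0], 0.3], [[0, 0, -40], [0, 0, 0], 0.3], [[0, 0, -30], [0, 0, 0], 0.3], [[0, 0, -16], [0, 0, 0], 0.3], [[0, 0, -8], [0, 0, 0], 0.3], [[0, 0, 0], [0, 0, 0], 0.3], [[0, 0, 0], [0, 0, 0], 0.3]]'

```text
clock: 34.67
eef_pos: [530.3, 247.0, 15.7]
tool_rot: [3.14, -0.001, 1.222]
force: [0.6, -0.3, -0.6]
width: 44.6
gripper_force: 61.4
```

Call:
move_arm --plan '[[[-0.5, -0.4, -3], [0, 0, 0], 0.3], [[0, 0, -2.5], [0, 0, 0], 0.3], [[0, 0, 0], [0, 0, 0], 0.3], [[0, 0, 0], [0, 0, 0], 0.3], [[0, 0, 0], [0, 0, 0], 0.7], [[0, 0, 0], [0, 0, 0], 0.7], [[0, 0, 0], [0, 0, 0], 0.7], [[0, 0, 15], [0, 0, 0], 0.7], [[0, 0, 45], [0, 0, 0], 0.7], [[0, 0, 50], [0, 0, 0], 0.7]]'

```text
clock: 35.92
eef_pos: [528.7, 246.0, 120.8]
tool_rot: [-3.141, 0.001, 1.222]
force: [0.9, -0.1, -0.5]
width: 59.8
gripper_force: 0.0
```

Call:
move_arm --plan '[[[-19, -3, 20], [0, 0, 0], 0.62], [[-40, -6, 0], [0, 0, 0], 0.62], [[-40, -6, 0], [0, 0, 0], 0.62], [[-40, -5.3, 0], [0, 0, 0], 0.62], [[0, 0, 0], [0, 0, 0], 0.62], [[0, 0, 0], [0, 0, 0], 0.62], [[0, 0, 0], [0, 0, 0], 0.62], [[0, 0, 0], [0, 0, 0], 0.62]]'

```text
clock: 36.92
eef_pos: [390.8, 226.0, 139.2]
tool_rot: [3.141, -0.0, 1.221]
force: [0.4, 0.4, -0.5]
width: 53.0
gripper_force: 0.0
```

Call:
move_arm --plan '[[[0, 0, -40], [0, 0, 0], 0.62], [[0, 0, -40], [0, 0, 0], 0.62], [[0, 0, -25], [0, 0, 0], 0.62], [[0, 0, -14], [0, 0, 0], 0.62], [[0, 0, -7], [0, 0, 0], 0.62], [[0, 0, -3], [0, 0, 0], 0.62], [[0, 0, 0], [0, 0, 0], 0.62], [[0, 0, 0], [0, 0, 0], 0.62]]'

```text
clock: 37.92
eef_pos: [390.4, 226.2, 10.8]
tool_rot: [3.141, -0.001, 1.222]
force: [-0.2, 0.0, 0.4]
width: 53.2
gripper_force: 0.0
```

Call:
move_arm --plan '[[[0, 0, 0], [0, 0, 0], 0.15], [[0, 0, 0], [0, 0, 0], 0.15], [[0, 0, 0], [0, 0, 0], 0.15], [[0, 0, 0], [0, 0, 0], 0.15], [[0, 0, 10], [0, 0, 0], 0.15], [[0, 0, 30], [0, 0, 0], 0.15], [[0, 0, 45], [0, 0, 0], 0.15], [[0, 0, 45], [0, 0, 0], 0.15]]'

```text
clock: 38.92
eef_pos: [389.6, 225.7, 141.9]
tool_rot: [-3.141, 0.0, 1.222]
force: [-0.5, 1.3, -1.2]
width: 29.9
gripper_force: 59.5
```

Call:
move_arm --plan '[[[20, -4, 0], [0, 0, 0], 0.15], [[42, -8, 0], [0, 0, 0], 0.15], [[45, -9, 0], [0, 0, 0], 0.15], [[42, -9, 0], [0, 0, 0], 0.15], [[23, -5.5, 0], [0, 0, 0], 0.15], [[0, 0, 0], [0, 0, 0], 0.15], [[0, 0, 0], [0, 0, 0], 0.15], [[0, 0, 0], [0, 0, 0], 0.15]]'

```text
clock: 39.92
eef_pos: [560.6, 191.1, 140.4]
tool_rot: [-3.141, 0.0, 1.223]
force: [-0.1, 0.3, -1.9]
width: 29.2
gripper_force: 59.6
```

Call:
move_arm --plan '[[[0, 0, -30], [0, 0, 0], 0.15], [[0, 0, -40], [0, 0, 0], 0.15], [[0, 0, -30], [0, 0, 0], 0.15], [[0, 0, -16], [0, 0, 0], 0.15], [[0, 0, -8], [0, 0, 0], 0.15], [[0, 0, 0], [0, 0, 0], 0.15], [[0, 0, 0], [0, 0, 0], 0.15], [[0, 0, 0], [0, 0, 0], 0.15]]'

```text
clock: 40.92
eef_pos: [562.7, 190.6, 17.1]
tool_rot: [3.14, -0.001, 1.222]
force: [-0.6, 0.2, -0.6]
width: 29.6
gripper_force: 59.6
```

Call:
move_arm --plan '[[[0, 0, -3], [0, 0, 0], 0.15], [[0, 0, -2], [0, 0, 0], 0.15], [[0, 0, 0], [0, 0, 0], 0.15], [[0, 0, 0], [0, 0, 0], 0.15], [[0, 0, 0], [0, 0, 0], 0.6], [[0, 0, 0], [0, 0, 0], 0.6], [[0, 0, 0], [0, 0, 0], 0.6], [[0, 0, 15], [0, 0, 0], 0.6], [[0, 0, 45], [0, 0, 0], 0.6], [[0, 0, 50], [0, 0, 0], 0.6]]'

```text
clock: 42.18
eef_pos: [561.7, 190.3, 122.8]
tool_rot: [-3.141, 0.0, 1.222]
force: [0.4, -0.0, 0.3]
width: 51.0
gripper_force: 0.0
```

Call:
move_arm --plan '[[[-8, -4, 30], [0, 0, 0], 0.88], [[-40, -12, 0], [0, 0, 0], 0.88], [[-40, -12, 0], [0, 0, 0], 0.88], [[-40, -12.4, 0], [0, 0, 0], 0.88], [[0, 0, 0], [0, 0, 0], 0.88], [[0, 0, 0], [0, 0, 0], 0.88], [[0, 0, 0], [0, 0, 0], 0.88], [[0, 0, 0], [0, 0, 0], 0.88]]'

```text
clock: 43.18
eef_pos: [434.8, 150.3, 151.2]
tool_rot: [3.141, -0.0, 1.222]
force: [-0.2, 0.2, -0.0]
width: 75.3
gripper_force: 0.0
```

Call:
move_arm --plan '[[[0, 0, -40], [0, 0, 0], 0.9], [[0, 0, -40], [0, 0, 0], 0.9], [[0, 0, -25], [0, 0, 0], 0.9], [[0, 0, -14], [0, 0, 0], 0.9], [[0, 0, -7], [0, 0, 0], 0.9], [[0, 0, -3], [0, 0, 0], 0.9], [[0, 0, 0], [0, 0, 0], 0.9], [[0, 0, 0], [0, 0, 0], 0.9]]'

```text
clock: 44.18
eef_pos: [434.5, 150.2, 22.8]
tool_rot: [3.141, -0.001, 1.222]
force: [-0.4, -0.4, 0.7]
width: 76.9
gripper_force: 0.0
```

Call:
move_arm --plan '[[[0, 0, 0], [0, 0, 0], 0.4], [[0, 0, 0], [0, 0, 0], 0.4], [[0, 0, 0], [0, 0, 0], 0.4], [[0, 0, 0], [0, 0, 0], 0.4], [[0, 0, 10], [0, 0, 0], 0.4], [[0, 0, 30], [0, 0, 0], 0.4], [[0, 0, 45], [0, 0, 0], 0.4], [[0, 0, 45], [0, 0, 0], 0.4]]'

```text
clock: 45.18
eef_pos: [433.4, 149.8, 153.7]
tool_rot: [-3.141, 0.0, 1.222]
force: [0.4, 0.9, -1.8]
width: 55.3
gripper_force: 64.1
```

Call:
move_arm --plan '[[[20, -3, 0], [0, 0, 0], 0.4], [[40, -5, 0], [0, 0, 0], 0.4], [[40, -5, 0], [0, 0, 0], 0.4], [[40, -5, 0], [0, 0, 0], 0.4], [[20, -1.6, 0], [0, 0, 0], 0.4], [[0, 0, 0], [0, 0, 0], 0.4], [[0, 0, 0], [0, 0, 0], 0.4], [[0, 0, 0], [0, 0, 0], 0.4], [[0, 0, 0], [0, 0, 0], 0.4]]'

```text
clock: 46.3
eef_pos: [593.4, 130.7, 152.5]
tool_rot: [-3.141, -0.0, 1.222]
force: [-0.6, -0.5, -0.5]
width: 55.0
gripper_force: 64.2
```

Call:
move_arm --plan '[[[0.4, 0, -30], [0, 0, 0], 0.4], [[0, 0, -40], [0, 0, 0], 0.4], [[0, 0, -30], [0, 0, 0], 0.4], [[0, 0, -16], [0, 0, 0], 0.4], [[0, 0, -7], [0, 0, 0], 0.4], [[0, 0, 0], [0, 0, 0], 0.4], [[0, 0, 0], [0, 0, 0], 0.4], [[0, 0, 0], [0, 0, 0], 0.4]]'

```text
clock: 47.3
eef_pos: [595.1, 130.6, 30.1]
tool_rot: [3.14, -0.001, 1.222]
force: [-0.4, 0.3, -1.5]
width: 55.1
gripper_force: 64.1
```

Call:
move_arm --plan '[[[-0.3, 0, -3], [0, 0, 0], 0.4], [[0, 0, -2.5], [0, 0, 0], 0.4], [[0, 0, 0], [0, 0, 0], 0.4], [[0, 0, 0], [0, 0, 0], 0.4], [[0, 0, 0], [0, 0, 0], 0.85], [[0, 0, 0], [0, 0, 0], 0.85], [[0, 0, 0], [0, 0, 0], 0.85], [[0, 0, 15], [0, 0, 0], 0.85], [[0, 0, 45], [0, 0, 0], 0.85], [[0, 0, 50], [0, 0, 0], 0.85]]'

```text
clock: 48.55
eef_pos: [593.8, 130.3, 135.3]
tool_rot: [-3.141, 0.0, 1.222]
force: [-0.1, 0.5, -0.2]
width: 72.8
gripper_force: 0.0
```

Call:
move_arm --plan '[[[0, 5, 40], [0, 0, 0], 0.85], [[-15, 30, 30], [0, 0, 0], 0.85], [[-20, 40, 0], [0, 0, 0], 0.85], [[-20, 40, 0], [0, 0, 0], 0.85], [[-10, 25, 0], [0, 0, 0], 0.85], [[0, 0, 0], [0, 0, 0], 0.85], [[0, 0, 0], [0, 0, 0], 0.85], [[0, 0, 0], [0, 0, 0], 0.85], [[0, 0, 0], [0, 0, 0], 0.85]]'

```text
clock: 49.68
eef_pos: [529.7, 269.2, 203.8]
tool_rot: [3.141, 0.0, 1.22]
force: [-1.3, 0.3, 0.1]
width: 72.8
gripper_force: 0.0
```

Run:
```python
from h import *
import pickle
st=status.read_state();print(st["clock"],st["eef_pos"],st["force"])
w=cams.get_image("wrist");cv2.imwrite("pics/w12.png",w);pickle.dump(st,open("w12.pkl","wb"))
s=cams.get_image("side");cv2.imwrite("pics/side12.png",s);cv2.imwrite("pics/scene12.png",cams.get_image("scene"))
# expected inlay outline (pre-occlusion fit) and bottle-foot drawn? side: left, wrist: right
a=cv2.resize(s[140:280,260:430],(486,400),interpolation=cv2.INTER_CUBIC);b=cv2.resize(w[60:300,240:430],(314,400),interpolation=cv2.INTER_CUBIC)
cv2.imwrite("pics/f.png",np.hstack([a,b]))
```

```text
49.675 [529.7 269.2 203.8] [-1.3  0.3  0.1]
```

View pics/f.png

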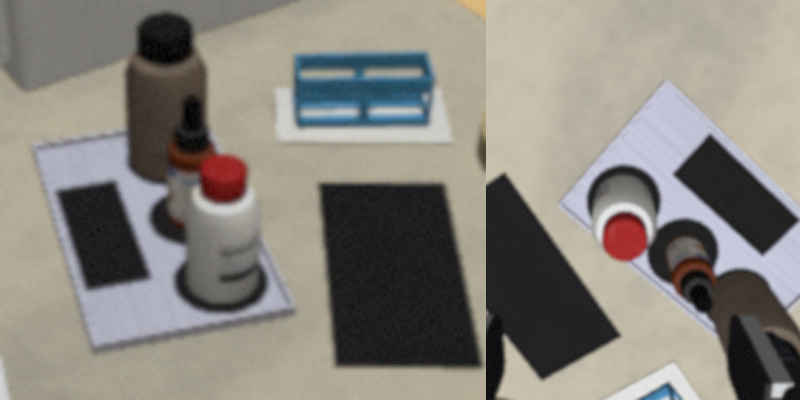

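The side half (left) shows all three bottles upright on their inlays and the rack lengthwise on the pad. The wrist half (right) agrees. To measure the centring, I'll compare each bottle with its starting picture.

Run:
```python
from h import *
from scipy.optimize import least_squares
B={"big":([594.3,127.8],118,20),"drop":([561.9,187.7],106,10),"small":([529.6,247.4],98,15)}
J={}
for v in("side","scene"):
    C=cam(v);a=cv2.imread(f"pics/{v}0.png");b=cv2.imread(f"pics/{v}12.png")
    for n,(p,h,r) in B.items():
        c=proj(*C,[*p,h-12])[0].round().astype(int);w=13 if n=="drop" else 16
        A=a[c[1]-w:c[1]+w,c[0]-w:c[0]+w].astype(np.float32);D=b[c[1]-w:c[1]+w,c[0]-w:c[0]+w].astype(np.float32)
        g=lambda x:cv2.cvtColor(x,cv2.COLOR_BGR2GRAY)
        M=np.eye(2,3,dtype=np.float32);_,M=cv2.findTransformECC(g(A),g(D),M,cv2.MOTION_TRANSLATION,(3,100,1e-4))
        d=unproj(*C,[c+M[:,2]],h-12)[0]-unproj(*C,[c],h-12)[0];print(v,n,"shift mm",d[:2])
    for n,X in(("timer",[615,415,40]),("carton",[733,227,50])):
        c=proj(*C,X)[0].round().astype(int);A=g(a[c[1]-22:c[1]+22,c[0]-22:c[0]+22]);D=g(b[c[1]-22:c[1]+22,c[0]-22:c[0]+22]);print(v,n,"diff",cv2.absdiff(A,D).mean())
    m=cv2.inRange(cv2.cvtColor(b,cv2.COLOR_BGR2HSV),(95,110,40),(118,255,255))
    p=proj(*C,[466,39,25])[0].astype(int);k=np.zeros_like(m);cv2.circle(k,tuple(p),38,255,-1);m&=k
    ys,xs=np.nonzero(m);hp=cv2.convexHull(np.c_[xs,ys].astype(np.int32))[:,0].astype(np.float32)
    def hull(q):
        t=np.radians(q[2]);X=np.array([[sx*50,sy*18] for sx in(-1,1) for sy in(-1,1)])@np.array([[np.cos(t),np.sin(t)],[-np.sin(t),np.cos(t)]])+q[:2]
        return cv2.convexHull(proj(*C,np.vstack([np.c_[X,np.full(4,z)] for z in(3,47)])).astype(np.float32))
    f=lambda q:[cv2.pointPolygonTest(hull(q),(float(x),float(y)),True) for x,y in hp]
    s=least_squares(f,[466,39,12.3],diff_step=1e-3,loss="soft_l1");print("rack",s.x,cv2.contourArea(hp)/cv2.contourArea(hull(s.x)))
```

```text
side big shift mm [ 1.4 -0.4]
side drop shift mm [ 1.1 -0.2]
side small shift mm [-0.4  0.1]
side timer diff 7.848657024793388
side carton diff 8.038739669421487
rack [467.7  42.2   3.7] 0.8275793893658511
scene big shift mm [ 1.1 -0.4]
scene drop shift mm [0.2 0.9]
scene small shift mm [-0.3 -0.5]
scene timer diff 3.616219008264463
scene carton diff 3.8285123966942147
rack [468.2  35.9  13.6] 0.9100773512978358
```

```bash
python3 -c "
from cell import ctrl
print(ctrl.finish_job())"
```

```text
the job is handed in; nothing more can be done
None
```

The job is handed in at about 50 s on the clock: all three bottles are back upright on their own inlays, within about 1.5 mm of where they started, the rack stands lengthwise on the pad within about 3 mm of its middle, and the arm never went near the timer or the carton.

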